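Click a reagent cartridge home in its dock

TASK

Load the reagent cartridge into the cartridge dock: lay it flat in the dock's open tray with its nose towards the roof, then push it along under the roof, all the way to the end stop, until the sprung ball in the side wall clicks into the cartridge's notch and holds it. Let go and leave it lying there, fully home; do not disturb the beaker and the two bottles standing about.

Things in the scene. Friction and masses are not known exactly. Their poses are not given: they have to be found in the camera images.
- cartridge: Loose white plastic reagent cartridge, 0.1 to 0.2 kg: a flat block 120 (x) x 60 (y) x 34 mm high with a grip fin on the tail half and foil-sealed wells on the nose half of its top. Origin: centre of its underside; z up; +x points to the nose, whose two corners are bevelled (9 mm long, 6 mm in). Starts flat on the worktop, right side up.
- fin (a point): Middle of the gripping height of the cartridge's upright grip fin, at (-26, 0, 55) mm in the cartridge. The fin is 44 mm long (cartridge x -48 to -4), 14 mm thick (y), and rises from z = 34 to 66 mm; it can be gripped from above across y. It stays outside the roof when the cartridge is home.
- notch (a point): Floor of the V notch in the cartridge's +y side, at (14, 24, 22) mm in the cartridge. Upright groove with 45-degree flanks, 6 mm deep, 20 mm wide at the side face. The -y side has the same notch: both sides are alike, only nose and tail differ.
- dock: Fixed aluminium and grey cartridge dock, 190 (x -110 to +80) x 100 x 51 mm high. Origin: on the worktop, exactly below the place of the cartridge's origin when fully home (then up to 1.5 mm off in y); z up; +x: the way the cartridge is pushed, its own +x alike. Floor top z = 6 mm. Channel 63 mm wide from x = +2 mm, walls 46 mm high; roof from x = +20 mm, underside z = 43 mm, top z = 51 mm.
- tray (a point): Point on the dock's floor at x = -80 mm (z = 6 mm): lay the cartridge's origin here, its nose is then just short of the guides, and slide it 80 mm along dock +x. The tray is open above and at its -x end, x = -110 to -14 mm, 76 mm wide between walls up to z = 22 mm; from x = -14 to +2 mm slanted guides narrow it to 63 mm.
- stop (a point): Face of the dock's end stop under the roof, at (60.5, 0, 22) mm in the dock; the nose of the cartridge meets it when fully home.
- ball (a point): Innermost point of the sprung ball when it stands out, at (18, 25.5, 22) mm in the dock, in the +y channel wall just before the roof. Pushing the cartridge past it takes about 5 to 15 N; at home it presses the cartridge lightly on to the stop and against the -y wall.
- detent (a joint): Sprung steel ball (16 mm diameter) in the dock's +y channel wall: metres by which it is pushed back into the wall, 0 = standing out 6 mm into the channel (as at the start), 0.0025 to 0.006 while the cartridge's plain side passes it, below 0.0015 again when it has clicked into the notch.
- beaker: 250 ml glass beaker, 77x72x94 mm, bystander; origin at the centre of its underside.
- amber: Amber bottle with black cap, 60 mm diameter, 118 mm high, bystander; origin at the centre of its underside.
- reagent: Small bottle with blue cap, 38 mm diameter, 52 mm high, bystander; origin at the centre of its underside.
Mind the look-alikes: they are no part of the job. Leave any green, purple or turquoise look-alike of the cartridge alone.

How it is judged (in metres and radians):
On the way, in this order (a step that is already met when the one before it is completed fails the run):
1. the cartridge lies flat in the dock, nose towards the roof, and its side is pushing the ball back (y of cartridge in the frame of dock between -0.005 and 0.005 m and z of cartridge in the frame of dock between 0.003 and 0.0095 m and angle between cartridge's own z axis and vertical below 0.08 rad and angle between the x axis of cartridge and the x axis of dock, either way round below 0.08 rad and x of cartridge in the frame of dock between -0.05 and -0.008 m and value of joint detent above 0.0015 m), for 0.02 s.
2. the cartridge is at the end stop and the ball has sprung out into its notch (x of cartridge in the frame of dock between -0.003 and 0.003 m and y of cartridge in the frame of dock between -0.005 and 0.005 m and z of cartridge in the frame of dock between 0.003 and 0.0095 m and angle between cartridge's own z axis and vertical below 0.08 rad and angle between the x axis of cartridge and the x axis of dock, either way round below 0.08 rad and value of joint detent below 0.0015 m), for 0.2 s.
At the end, for the whole second after the job is handed in: The cartridge lies in the dock, nose under the roof, its origin within 3 mm of home along the dock and 5 mm across, flat on the floor plate (within 3.5 mm and 0.08 rad) and in line with the channel (0.08 rad), the ball out in the notch (detent below 1.5 mm), at rest and released (all of step 2 and linear speed of cartridge below 0.01 m/s and contact force between cartridge and the arm below 0.1 N and contact force between cartridge and the fingers below 0.1 N); the robot touches nothing.
It fails at once if the beaker is moved more than 30 mm or tipped (distance of beaker from where it was at the start of the episode above 0.03 m or angle between beaker's own z axis and vertical above 0.35 rad).
It fails at once if the amber bottle is moved more than 30 mm or tipped (distance of amber from where it was at the start of the episode above 0.03 m or angle between amber's own z axis and vertical above 0.35 rad).
It fails at once if the blue-capped bottle is moved more than 30 mm or tipped (distance of reagent from where it was at the start of the episode above 0.03 m or angle between reagent's own z axis and vertical above 0.35 rad).
It also fails if it takes over 42 s, if anything falls off the work surface, if the arm or the gripper's body presses on something with over 40 N, if the wrist force passes 120 N, or if a joint passes its speed limit or range.

ROBOT

A 6-joint arm with a two-finger parallel gripper is mounted at the origin on a cart in front of the work surface, level with it; the furniture and walls round the work are solid. World frame = base frame: x ahead of the robot, y to its left, z up, the work surface at z = 0. Lengths are in mm, angles in rad, forces in N, time in s.
With the tool pointing down it reaches from about 350 to 775 mm from the base axis. Payload 7.3 kg.
Tool frame: the origin (TCP) lies midway between the tips of the shut fingers; the grasp point (between the pads) lies 19 mm behind it; z points along the fingers, y is the line along which they close (so a half turn about z gives the same grasp; the last joint's range is limited). The gripper opens to 92 mm and grips with 3 to 60 N. Pads are 19 mm wide; open, the fingers measure 130 mm over their backs; the gripper's body (75 mm by 190 mm) begins 47 mm behind the grasp point.
Start: joints at [-1.488, 0.342, 1.524, -0, 1.275, -0.146], TCP at [119.096, -511.333, 226.741] pointing down, gripper open.
Joint ranges: [-2.53, 2.53], [-0.77, 2.02], [0.04, 2.7], [-1, 4.14], [0.28, 2.66], [-3.11, 3.11]. Speed limits (rad/s): [2.57, 2.57, 3.14, 3.14, 3.14, 3.14].

INTERFACE

Orientations are given as [roll, pitch, yaw] about the fixed x, y, z axes, in that order (R = Rz(yaw) Ry(pitch) Rx(roll)).
In Python, from plant import get_obs, capture, camera_model, close_job, search_frame, regions_of, pinpoint gives the robot as it stands. The module is installed in compiled form; this text tells all that it offers.
- The arm moves only by the shell command python3 -m pendant 'ROWS'. ROWS is JSON, one flat list of numbers, 7 for each row, row after row: the shift along the tool's x, y, z in units of 30 mm (1.0 is 30 mm), then the turn, a rotation vector about the tool's x, y, z in units of 4 degrees (1.0 is 4 degrees), then the closure, from -1 (fully open) to 1 (shut), so that 0 is half open. In form: [dx, dy, dz, wx, wy, wz, gripper, dx, dy, dz, wx, wy, wz, gripper, ...]. A call has 1 to 12 rows; each row shifts and turns the commanded pose from where the row before left it, along the tool's axes as they then stand; what a row does not reach is not made up. A row lasts 1/10 s, in which the tool goes at most 50 mm and 8.59 degrees, less where a joint would pass 70% of its speed; a pose out of reach is approached as far as the arm can. A call with a number of a shift or a turn outside -1 to 1 is refused whole. A call with a gripper value outside its range is refused whole. The fingers move at their own pace and stop on an object; the grip force is fixed at half the most. Time passes only in rows, so rows that do not move let the fingers close. It gives the time, the measured TCP pose, the force, the opening and the grip force at its end, in the units of the state.
- get_obs(): the state, without advancing time (a new reading comes with each control period).
- capture(name): name is "scene" or "top"; returns the picture (480x640x3 uint8, red, green, blue); there is no depth.
- camera_model(name): a dict with "fov_y" (degrees; the focal length in pixels is half the picture's height over the tangent of half this angle, whatever the lens; pixels are square), "cx", "cy" (the principal point, pixels), "pose" (4x4, takes a point from camera to world coordinates). Camera axes: x right, y up, looking along -z (the intrinsics and any distortion apply to the point x, -y, -z); pixel columns grow to the right and rows downward; lengths in mm; the calibration is good to about 2 mm. A picture is of the moment at which its call begins. camera_model takes no time and is no camera call.
- close_job(): hands the job in; it is judged then, once.
Trained networks look in the newest picture that a camera, given by its name, has taken for a name from the list of things; names that differ only in an ending like _2 or _b are one class to them, and where a whole thing is asked for, a point or a joint stands for the part that bears it (a point fixed in the world has none). Each returns a list of dicts, best first, with "score" (0 to 1); they miss things now and then, are a little off and sometimes report something else, mostly with a low value. They report only what shows in the picture. A call takes as long as a camera call. They do not tell look-alikes from the thing itself.
- search_frame(camera, thing): "location" ([column, row] in pixels, amid what is visible of it).
- regions_of(camera, thing): "pixels" (480x640 bool, what is visible of it) and "location" ([column, row] in pixels, amid what is visible of it).
- pinpoint(camera, thing): "location" ([column, row] in pixels: a listed point, or the origin of a listed thing).
The state is a dict: "time": time; "joint_positions": joint angles; "dq": joint speeds; "tau": joint torques, N m; "tool_pos": TCP position; "tcp_rot": TCP orientation; "contact_force": force on the tool from outside, world axes, zero at the start; "moment": the same for the moment, N m; "grip_width": finger opening in mm; "finger_force": force on a finger pad.
Only numpy, scipy, OpenCV 4.12 (cv2) and the standard library are available. Lean on these libraries where they do the work, as an engineer would, in place of code of your own. Each camera call takes 0.05 s, during which the arm holds its last target. There are 200 camera calls.

## Working session

There is one attempt and no reset: what is moved stays moved. The work goes in short steps, Python scripts to look and compute and a shell command to move; the robot and the scene stay as the last step left them, time stands still between calls to the robot, and variables do not carry over. Pictures are saved under pics/ and viewed, at most 10 in all, crops included, and the job is handed in when it is done.

```bash
mkdir -p pics; cat > h.py <<'E'
import numpy as np, cv2
from plant import *
def ray(cam,px):
    m=camera_model(cam); f=240/np.tan(np.radians(m["fov_y"])/2); P=np.array(m["pose"])
    d=P[:3,:3]@np.array([(px[0]-m["cx"])/f,-(px[1]-m["cy"])/f,-1]); return P[:3,3],d
def onz(cam,px,z):
    o,d=ray(cam,px); return (o+d*(z-o[2])/d[2]).round(1)
def proj(cam,p):
    m=camera_model(cam); f=240/np.tan(np.radians(m["fov_y"])/2); P=np.array(m["pose"])
    q=P[:3,:3].T@(np.array(p)-P[:3,3]); return np.array([m["cx"]-f*q[0]/q[2],m["cy"]+f*q[1]/q[2]]).round(1)
E
python3 - <<'E'
from h import *
ims=[]
for c in ("scene","top"):
    im=capture(c); cv2.imwrite(f"pics/{c}0.png",im[:,:,::-1])
    m=camera_model(c); print(c,{k:(np.round(v,3).tolist() if k=="pose" else v) for k,v in m.items()})
    for t,z in (("cartridge",0),("fin",55),("notch",22),("dock",0),("tray",6),("stop",22),("ball",22),("beaker",0),("amber",0),("reagent",0)):
        for r in pinpoint(c,t)[:3]: print(t,round(r["score"],2),np.round(r["location"],1),onz(c,r["location"],z))
print(get_obs())
E
```

```text
scene {'fov_y': 43.42485923778699, 'cx': 331.8670026191913, 'cy': 242.89196473929204, 'pose': [[-0.793, 0.237, -0.561, -250.408], [-0.609, -0.329, 0.722, 1110.496], [-0.014, 0.914, 0.406, 669.925], [0.0, 0.0, 0.0, 1.0]]}
cartridge 0.82 [288.3 292. ] [587.  200.3   0. ]
cartridge 0.77 [253.7 258.6] [779.7 117.    0. ]
cartridge 0.65 [331.4 260.6] [608.6   8.1   0. ]
fin 0.98 [338.7 290.9] [434.5 207.9  55. ]
fin 0.91 [296.  272.8] [564.2 196.3  55. ]
fin 0.78 [244.5 240.1] [791.8 132.8  55. ]
notch 0.76 [331.4 259.5] [584.3  39.3  22. ]
notch 0.73 [256.6 245.9] [794.5  88.8  22. ]
notch 0.63 [280.7 286.1] [592.2 219.2  22. ]
dock 0.94 [382.3 240.3] [ 573.7 -177.     0. ]
tray 0.84 [408.8 244.5] [ 493.2 -183.4    6. ]
stop 0.64 [357.8 228.8] [ 645.8 -161.8   22. ]
ball 0.91 [373.4 235.9] [ 582.5 -145.5   22. ]
ball 0.73 [361.9 230.4] [ 629.9 -159.    22. ]
ball 0.38 [292.8 293.8] [545.9 230.6  22. ]
beaker 0.64 [429.4 220.4] [ 540.8 -382.1    0. ]
amber 0.61 [213.  321.6] [630.  393.9   0. ]
reagent 0.98 [275.1 337. ] [482.6 359.8   0. ]
top {'fov_y': 52.27196865313424, 'cx': 322.12217
[... 894 characters left out ...]
7.1   0. ]
{'time': 1.1, 'joint_positions': array([-1.48801204e+00,  3.42025547e-01,  1.52410045e+00,  1.18504916e-05,
        1.27539750e+00, -1.46008871e-01]), 'dq': array([-0.00101903,  0.00209881,  0.00027477, -0.00044363,  0.00026126,
       -0.00021531]), 'tau': array([-1.57367700e-03, -4.31145322e+01, -2.44484925e+01,  7.17926421e-02,
        4.84015339e-02,  1.64300855e-05]), 'tool_pos': array([ 119.09358165, -511.33439704,  226.72707924]), 'tcp_rot': array([ 3.14152259e+00, -1.15634469e-06,  2.28789709e-01]), 'contact_force': array([-0.71201324, -0.65065903,  0.15599734]), 'moment': array([-0.0207255 , -0.00766084, -0.04491032]), 'finger_force': 0.0, 'grip_width': 91.89012590378908}
```

View pics/top0.png

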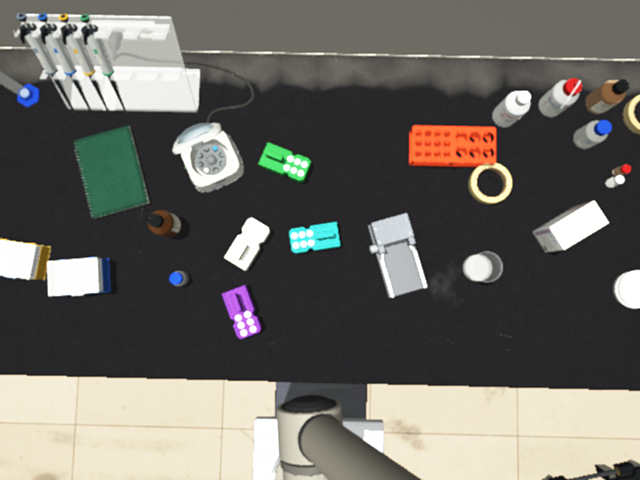

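View pics/scene0.png

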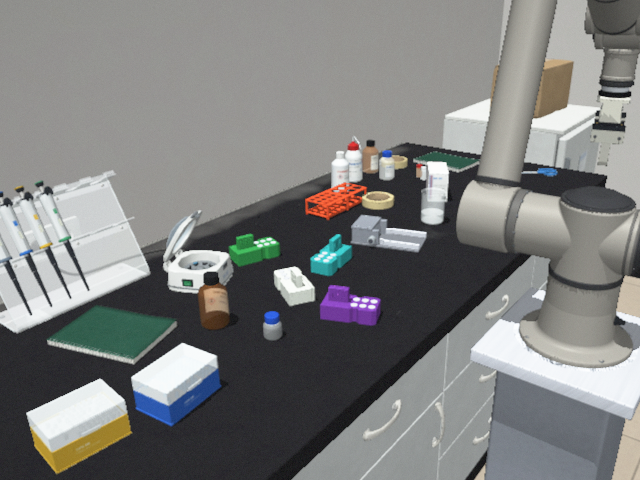

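```bash
cat > fit.py <<'E'
from h import *
from scipy.optimize import minimize
S=8
def boxes(kind):
    if kind=="cart": return [(-60,51,-30,30,0,34),(50,60,-25,25,0,34),(-48,-4,-7,7,34,66)]
    return [(-110,80,-50,50,0,22),(2,80,-50,50,0,46),(20,80,-50,50,0,51)]
def sil(cam,kind,p,box,z0=0):
    x0,y0,x1,y1=box; m=np.zeros(((y1-y0)*4,(x1-x0)*4),np.uint8); c,s=np.cos(p[2]),np.sin(p[2])
    for b in boxes(kind):
        pts=[]
        for x in b[:2]:
            for y in b[2:4]:
                for z in b[4:]: pts.append(proj(cam,[p[0]+c*x-s*y,p[1]+s*x+c*y,z+z0]))
        h=cv2.convexHull(((np.array(pts)+.5-[x0,y0])*4*16).astype(np.int32))
        cv2.fillPoly(m,[h],255,shift=4)
    return cv2.resize(m,(x1-x0,y1-y0),interpolation=cv2.INTER_AREA)/255.
def proj(cam,p,_c={}):
    if cam not in _c:
        m=camera_model(cam); _c[cam]=(m,240/np.tan(np.radians(m["fov_y"])/2),np.array(m["pose"]))
    m,f,P=_c[cam]; q=P[:3,:3].T@(np.array(p)-P[:3,3]); return np.array([m["cx"]-f*q[0]/q[2],m["cy"]+f*q[1]/q[2]])
def fit(masks,kind,p0,z0=0):
    bx={}
    for c,m in masks.items():
        r,k=np.where(m); bx[c]=(max(k.min()-15,0),max(r.min()-15,0),k.max()+15,r.max()+15)
    def cost(p):
        p=[p[0],p[1],p[2]/100]; e=0
        for c,m in masks.items():
            x0,y0,x1,y1=bx[c]; t=m[y0:y1,x0:x1]; e+=np.abs(sil(c,kind,p,bx[c],z0)-t).sum()/t.sum()
        return e
    r=minimize(cost,[p0[0],p0[1],p0[2]*100],method="Nelder-Mead",options=dict(initial_simplex=np.array([p0[0],p0[1],p0[2]*100])+np.array([[0,0,0],[15,0,0],[0,15,0],[0,0,12]])))
    return r.x[0],r.x[1],r.x[2]/100,r.fun
def masks(thing,w,cams=("top","scene")):
    o={}
    for c in cams:
        t=proj(c,w); rs=regions_of(c,thing)
        if not rs: continue
        d=[np.hypot(*(r["location"]-t)) for r in rs]; i=int(np.argmin(d)); print(thing,c,round(d[i],1),rs[i]["pixels"].sum())
        if d[i]<20: o[c]=rs[i]["pixels"]
    return o
E
python3 - <<'E'
from fit import *
ims={c:capture(c) for c in("top","scene")}
M=masks("cartridge",[580,195,20]); D=masks("dock",[570,-180,20])
for a in (0,1.57,3.14,4.71):
    pass
for a in (-.4,2.74,.4): print("cart",a,np.round(fit(M,"cart",(580,195,a)),3))
for c in M: print(c,np.round(fit({c:M[c]},"cart",(580,195,-.4)),3),np.round(fit({c:M[c]},"cart",(580,195,2.74)),3))
for cs in (("top",),("scene",),("top","scene")): print("dock",cs,np.round(fit({c:D[c] for c in cs if c in D},"dock",(570,-180,.2)),3))
tiles=[]
for c,(x,y) in (("top",(247,243)),("scene",(294,285)),("top",(395,255)),("scene",(385,235))):
    tiles.append(cv2.resize(ims[c][y-30:y+30,x-40:x+40],None,fx=5,fy=5,interpolation=cv2.INTER_CUBIC))
cv2.imwrite("pics/crop0.png",np.vstack([np.hstack(tiles[:2]),np.hstack(tiles[2:])])[:,:,::-1])
E
```

```text
cartridge top 5.9 1234
cartridge scene 1.4 1167
dock top 3.8 3130
dock scene 3.3 1694
cart -0.4 [ 5.83664e+02  1.87565e+02 -4.98000e-01  1.38000e-01]
cart 2.74 [5.82566e+02 1.87395e+02 2.63000e+00 2.13000e-01]
cart 0.4 [ 5.83342e+02  1.87831e+02 -5.04000e-01  1.36000e-01]
top [ 5.82674e+02  1.86198e+02 -5.14000e-01  5.20000e-02] [5.82637e+02 1.86239e+02 2.63100e+00 6.30000e-02]
scene [ 5.83277e+02  1.90283e+02 -4.97000e-01  3.80000e-02] [5.80898e+02 1.90330e+02 2.62800e+00 1.19000e-01]
dock ('top',) [ 5.74521e+02 -1.82538e+02  3.09000e-01  6.20000e-02]
dock ('scene',) [ 5.73266e+02 -1.80366e+02  3.87000e-01  1.26000e-01]
dock ('top', 'scene') [ 5.74380e+02 -1.82615e+02  3.20000e-01  1.99000e-01]
```

View pics/crop0.png

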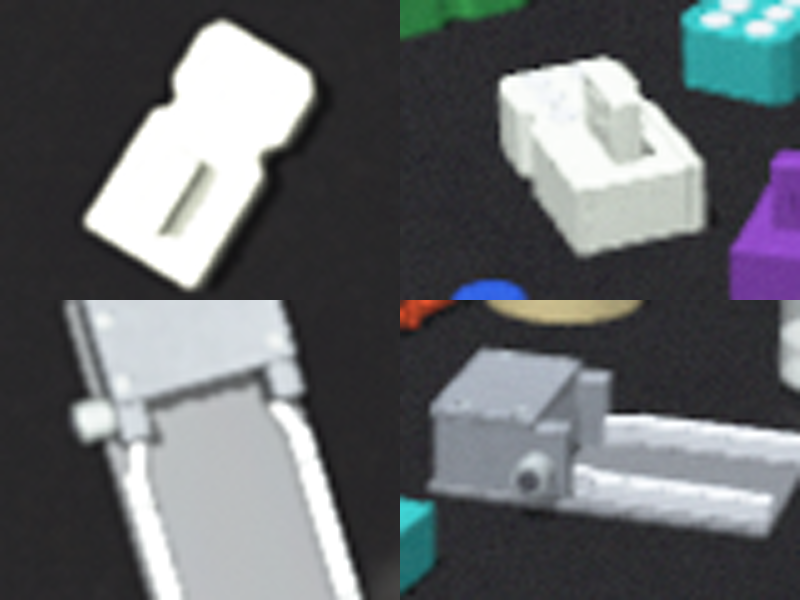

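```bash
python3 - <<'E'
from fit import *
import fit as F
ims={c:capture(c) for c in("top","scene")}
D=masks("dock",[570,-180,20])
res={}
def mk(hw,hr): return [(-110,80,-50,50,0,6),(-110,2,-hr,hr,0,22),(2,80,-hw,hw,0,46),(20,80,-hw,hw,0,51),(10,26,hw,hw+15,14,30)]
best=None
for hw in (40,43,46,50):
    for hr in (40,43,46):
        F.boxes=lambda k:mk(hw,hr)
        r=[fit({c:D[c]},"dock",(574,-182,.29)) for c in D]+[fit(D,"dock",(574,-182,.29))]
        print(hw,hr,*[np.round(x,3).tolist() for x in r])
        if best is None or r[-1][3]<best[0]: best=(r[-1][3],hw,hr,r[-1])
_,hw,hr,p=best; F.boxes=lambda k:mk(hw,hr)
tiles=[]
for c,(x,y) in (("top",(395,255)),("scene",(385,235))):
    im=cv2.resize(ims[c][y-48:y+48,x-40:x+40],None,fx=5,fy=5,interpolation=cv2.INTER_CUBIC)
    cs,s=np.cos(p[2]),np.sin(p[2])
    for b in mk(hw,hr)+[(-110,-14,-38,38,6,22),(2,20,-31.5,31.5,6,46)]:
        for z in b[4:]:
            q=[(proj(c,[p[0]+cs*X-s*Y,p[1]+s*X+cs*Y,z])-[x-40,y-48]+.5)*5 for X,Y in((b[0],b[2]),(b[1],b[2]),(b[1],b[3]),(b[0],b[3]))]
            cv2.polylines(im,[np.int32(q)],True,(255,0,0) if z==b[5] else (0,200,0),1)
    tiles.append(im)
cv2.imwrite("pics/ov.png",np.hstack(tiles)[:,:,::-1])
E
```

```text
dock top 2.9 3145
dock scene 4.7 1855
40 40 [575.602, -185.78, 0.291, 0.039] [576.65, -182.873, 0.31, 0.042] [577.448, -184.688, 0.292, 0.096]
40 43 [575.835, -185.842, 0.285, 0.039] [576.526, -182.73, 0.292, 0.038] [576.729, -184.574, 0.291, 0.096]
40 46 [575.541, -185.839, 0.291, 0.039] [575.822, -181.524, 0.289, 0.042] [576.974, -184.304, 0.296, 0.103]
43 40 [575.479, -185.634, 0.29, 0.031] [576.45, -183.409, 0.312, 0.037] [576.833, -184.181, 0.303, 0.087]
43 43 [575.444, -186.005, 0.287, 0.032] [575.93, -182.618, 0.31, 0.037] [576.611, -184.593, 0.298, 0.087]
43 46 [575.276, -185.768, 0.295, 0.032] [576.415, -182.525, 0.301, 0.041] [576.738, -184.489, 0.299, 0.091]
46 40 [575.297, -184.874, 0.303, 0.03] [576.242, -183.103, 0.326, 0.042] [575.657, -184.078, 0.311, 0.082]
46 43 [574.519, -185.165, 0.3, 0.03] [575.767, -182.301, 0.322, 0.04] [575.655, -184.399, 0.306, 0.082]
46 46 [575.334, -184.84, 0.302, 0.03] [575.611, -181.207, 0.317, 0.041] [575.43, -184.022, 0.303, 0.089]
50 40 [574.686, -184.661, 0.312, 0.047] [574.653, -181.659, 0.35, 0.048] [575.809, -183.532, 0.331, 0.107]
50 43 [575.088, -184.386, 0.318, 0.047] [575.498, -181.104, 0.336, 0.045] [575.373, -183.216, 0.32, 0.106]
50 46 [575.07, -184.782, 0.309, 0.048] [574.836, -179.364, 0.33, 0.048] [575.032, -183.328, 0.32, 0.111]
```

View pics/ov.png

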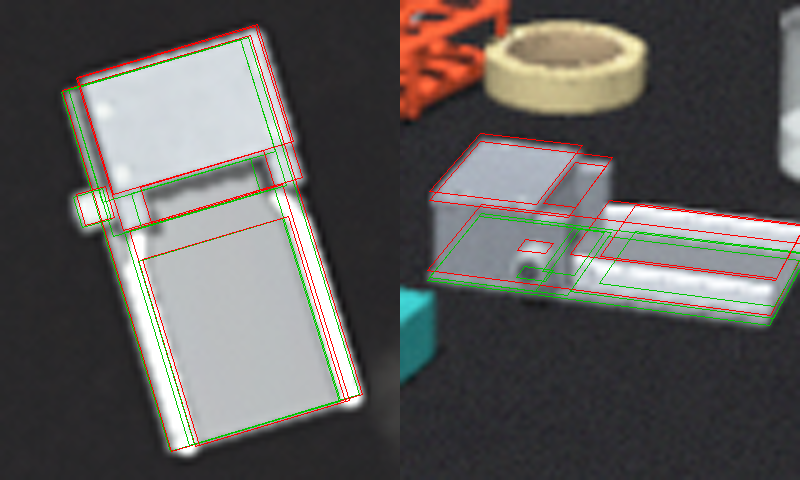

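```bash
cat > go.py <<'E'
# usage: go.py x y z yaw : remaining shift in tool units, turn in units (turn applied separately)
import sys; from h import *
o=get_obs(); t=[float(v) for v in sys.argv[1:]]
from scipy.spatial.transform import Rotation as R
r=R.from_euler("xyz",o["tcp_rot"]); d=r.inv().apply(np.array(t[:3])-o["tool_pos"])/30
w=(r.inv()*R.from_euler("xyz",[np.pi,0,t[3]])).as_rotvec(degrees=True)/4
print("t",round(o["time"],2),"pos",o["tool_pos"].round(1),"rot",o["tcp_rot"].round(3),"F",o["contact_force"].round(1),"M",o["moment"].round(2),"w",round(o["grip_width"],1),"q",o["joint_positions"].round(2),"\nunits",d.round(3),w.round(3))
E
python3 -m pendant '[1,-0.52,0,0,0,0,-1, 1,-0.52,0,0,0,0,-1, 1,-0.52,0,0,0,0,-1, 1,-0.52,0,0,0,0,-1, 1,-0.52,0,0,0,0,-1, 1,-0.52,0,0,0,0,-1, 1,-0.52,0,0,0,0,-1, 1,-0.52,0,0,0,0,-1, 1,-0.52,0,0,0,0,-1, 1,-0.52,0,0,0,0,-1, 1,-0.52,0,0,0,0,-1, 1,-0.52,0,0,0,0,-1]'
python3 -m pendant '[0.55,-0.967,0,0,0,0,-1, 0.55,-0.967,0,0,0,0,-1, 0.55,-0.967,0,0,0,0,-1, 0.55,-0.967,0,0,0,0,-1, 0.55,-0.967,0,0,0,0,-1, 0.55,-0.967,0,0,0,0,-1, 0.55,-0.967,0,0,0,0,-1, 0.55,-0.967,0,0,0,0,-1, 0.55,-0.967,0,0,0,0,-1, 0.55,-0.967,0,0,0,0,-1, 0.55,-0.967,0,0,0,0,-1, 0.55,-0.967,0,0,0,0,-1]'
python3 -m pendant '[0,0,0,0,0,1,-1, 0,0,0,0,0,1,-1, 0,0,0,0,0,1,-1, 0,0,0,0,0,1,-1, 0,0,0,0,0,1,-1, 0,0,0,0,0,1,-1, 0,0,0,0,0,1,-1, 0,0,0,0,0,1,-1, 0,0,0,0,0,1,-1, 0,0,0,0,0,1,-1, 0,0,0,0,0,0.5,-1,0,0,0,0,0,0,-1]'
python3 go.py 560.5 200.8 120 -0.505
```

```text
time: 2.8
tool_pos: [428.2, -246.3, 226.8]
tcp_rot: [3.141, -0.0, 0.229]
contact_force: [0.0, -0.9, 0.4]
grip_width: 91.9
finger_force: 0.0
time: 4.0
tool_pos: [541.4, 138.0, 226.7]
tcp_rot: [3.141, -0.0, 0.229]
contact_force: [-0.2, 0.4, 0.5]
grip_width: 91.7
finger_force: 0.0
time: 5.2
tool_pos: [541.1, 136.6, 226.6]
tcp_rot: [3.141, 0.0, -0.504]
contact_force: [0.5, 1.1, -0.2]
grip_width: 92.0
finger_force: 0.0
t 5.2 pos [541.1 136.6 226.6] rot [ 3.141  0.    -0.504] F [ 0.5  1.1 -0.2] M [ 0.08  0.04 -0.05] w 92.0 q [ 0.11  0.4   1.43 -0.    1.31  2.19] 
units [-0.468 -2.185  3.554] [0.002 0.001 0.007]
```

```bash

python3 -m pendant '[-0.117,-0.546,0.9,0,0,0,-0.6, -0.117,-0.546,0.9,0,0,0,-0.6, -0.117,-0.546,0.9,0,0,0,-0.6, -0.117,-0.546,0.9,0,0,0,-0.6, 0,0,0.8,0,0,0,-0.6, 0,0,0.8,0,0,0,-0.6, 0,0,0.6,0,0,0,-0.6, 0,0,0.44,0,0,0,-0.6,0,0,0,0,0,0,-0.6]'
python3 -m pendant '[0,0,0,0,0,0,1,0,0,0,0,0,0,1,0,0,0,0,0,0,1,0,0,0,0,0,0,1,0,0,0,0,0,0,1,0,0,0,0,0,0,1,0,0,0,0,0,0,1,0,0,0,0,0,0,1]'
python3 go.py 560.5 200.8 110 -0.505
```

```text
time: 6.1
tool_pos: [559.4, 200.4, 37.7]
tcp_rot: [3.139, 0.003, -0.504]
contact_force: [-1.3, -0.1, -0.2]
grip_width: 73.5
finger_force: 0.0
time: 6.9
tool_pos: [560.5, 200.7, 39.5]
tcp_rot: [3.141, -0.0, -0.504]
contact_force: [-0.8, -1.3, 1.0]
grip_width: 13.9
finger_force: 4.8
t 6.9 pos [560.5 200.7  39.5] rot [ 3.141 -0.    -0.504] F [-0.8 -1.3  1. ] M [-0.21  0.14 -0.1 ] w 13.9 q [ 0.22  0.67  1.54 -0.    0.93  2.29] 
units [-1.000e-03 -2.000e-03 -2.351e+00] [ 0.002 -0.     0.011]
```

```bash

python3 -m pendant '[0,0,-0.3,0,0,0,1, 0,0,-0.7,0,0,0,1, 0,0,-0.9,0,0,0,1, 0,0,-0.8,0,0,0,1, 0,0,-0.3,0,0,0,1, 0.1,0.4,0,0,0,0,1, 0.2,0.7,0,0,0,0,1]'
python3 -m pendant '[0.3,0.95,0,0,0,0,1, 0.3,0.95,0,0,0,0,1, 0.3,0.95,0,0,0,0,1, 0.3,0.95,0,0,0,0,1, 0.3,0.95,0,0,0,0,1, 0.3,0.95,0,0,0,0,1, 0.3,0.95,0,0,0,0,1, 0.3,0.95,0,0,0,0,1, 0.3,0.95,0,0,0,0,1, 0.3,0.95,0,0,0,0,1, 0.3,0.95,0,0,0,0,1, 0.3,0.95,0,0,0,0,1]'
python3 -m pendant '[0.3,0.7,0,0,0,0,1, 0,0.3,0,0,0,-0.5,1, 0,0,0,0,0,-1,1,0,0,0,0,0,-1,1,0,0,0,0,0,-1,1,0,0,0,0,0,-1,1,0,0,0,0,0,-1,1,0,0,0,0,0,-1,1,0,0,0,0,0,-1,1,0,0,0,0,0,-1,1,0,0,0,0,0,-1,1,0,0,0,0,0,-1,1]'
python3 -m pendant '[0,0,0,0,0,-0.5,1,0,0,0,0,0,-0.5,1,0,0,0,0,0,0,1]'
python3 go.py 474.1 -215.1 80 0.298
python3 - <<'E'
from fit import *
ims={c:capture(c) for c in("top","scene")}
o=get_obs(); y=o["tcp_rot"][2]; p=o["tool_pos"]
e=[p[0]+26*np.cos(y),p[1]+26*np.sin(y),y]; z0=p[2]-39.5
M=masks("cartridge",[e[0],e[1],z0+20]); print("expected",np.round(e,3),z0)
for c in M: print(c,np.round(fit({c:M[c]},"cart",e,z0),3))
tiles=[]
for c in ims:
    x,yy=np.int32(proj(c,[e[0]+30,e[1],z0]))
    tiles.append(cv2.resize(ims[c][yy-60:yy+60,x-50:x+50],None,fx=4,fy=4,interpolation=cv2.INTER_CUBIC))
cv2.imwrite("pics/held.png",np.hstack(tiles)[:,:,::-1])
E
```

```text
time: 7.6
tool_pos: [551.5, 167.3, 128.5]
tcp_rot: [3.141, 0.001, -0.503]
contact_force: [0.3, 0.1, -0.8]
grip_width: 13.7
finger_force: 29.9
time: 8.8
tool_pos: [479.8, -185.3, 128.0]
tcp_rot: [3.141, 0.003, -0.505]
contact_force: [0.4, -0.5, -1.4]
grip_width: 13.6
finger_force: 29.9
time: 10.0
tool_pos: [473.5, -214.6, 127.9]
tcp_rot: [-3.14, 0.003, 0.231]
contact_force: [0.0, -0.2, -1.6]
grip_width: 13.9
finger_force: 29.9
time: 10.3
tool_pos: [473.7, -214.6, 128.1]
tcp_rot: [-3.14, 0.002, 0.299]
contact_force: [0.1, -0.0, -1.4]
grip_width: 13.9
finger_force: 29.9
t 10.3 pos [ 473.7 -214.6  128.1] rot [-3.14e+00  2.00e-03  2.99e-01] F [ 0.1 -0.  -1.4] M [ 0.01  0.06 -0.08] w 13.9 q [-0.57  0.44  1.68 -0.    1.03  0.7 ] 
units [0.011 0.022 1.603] [-0.029  0.031  0.008]
cartridge top 16.5 525
cartridge scene 5.0 952
expected [ 4.99038e+02 -2.07050e+02  2.97000e-01] 89.05131607829941
top [ 4.94224e+02 -2.02715e+02  1.57000e-01  1.29500e+00]
scene [ 4.96882e+02 -2.03838e+02  2.85000e-01  1.95000e-01]
```

View pics/held.png

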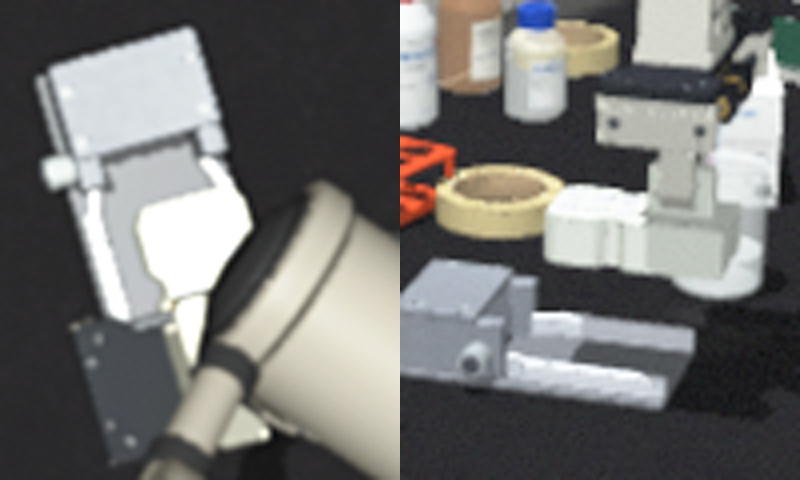

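```bash

python3 -m pendant '[0,0,0.5,0,0,0,1, 0,0,0.7,0,0,0,1, 0,0,0.7,0,0,0,1, 0,0,0.4,0,0,0,1, 0,0,0.2,0,0,0,1, 0,0,0.15,0,0,0,1, 0,0,0,0,0,0,1]'
python3 -m pendant '[0,0,0.05,0,0,0,1, 0,0,0.05,0,0,0,1, 0,0,0,0,0,0,1]'
python3 go.py 474.1 -215.1 45.5 0.298
python3 - <<'E'
from fit import *
import fit as F
ims={c:capture(c) for c in("top","scene")}
o=get_obs(); y=o["tcp_rot"][2]; p=o["tool_pos"]
e=[p[0]+26*np.cos(y),p[1]+26*np.sin(y),y]; z0=p[2]-39.5
d=(575.5,-184,.298)
tiles=[]
for c in ims:
    x,yy=np.int32(proj(c,[e[0]+30,e[1],z0]))
    im=cv2.resize(ims[c][yy-60:yy+60,x-50:x+50],None,fx=4,fy=4,interpolation=cv2.INTER_CUBIC)
    for P,zz,bs in ((e,z0,[(-60,60,-30,30,0,34)]),(d,0,[(-110,-14,-38,38,6,22),(20,80,-45,45,0,51)])):
        cs,s=np.cos(P[2]),np.sin(P[2])
        for b in bs:
            q=[(proj(c,[P[0]+cs*X-s*Y,P[1]+s*X+cs*Y,zz+b[5]])-[x-50,yy-60]+.5)*4 for X,Y in((b[0],b[2]),(b[1],b[2]),(b[1],b[3]),(b[0],b[3]))]
            cv2.polylines(im,[np.int32(q)],True,(255,0,0),1)
    tiles.append(im)
cv2.imwrite("pics/laid.png",np.hstack(tiles)[:,:,::-1])
E
```

```text
time: 11.2
tool_pos: [475.2, -214.8, 50.0]
tcp_rot: [3.141, 0.0, 0.299]
contact_force: [-0.2, -0.5, -1.5]
grip_width: 13.8
finger_force: 29.9
time: 11.5
tool_pos: [475.3, -214.8, 47.3]
tcp_rot: [3.141, -0.0, 0.299]
contact_force: [-0.9, 0.3, -2.4]
grip_width: 13.9
finger_force: 29.9
t 11.5 pos [ 475.3 -214.8   47.3] rot [ 3.141 -0.     0.299] F [-0.9  0.3 -2.4] M [-0.03  0.09  0.01] w 13.9 q [-0.57  0.55  1.75 -0.    0.84  0.7 ] 
units [-0.04  -0.003  0.059] [ 0.008 -0.005  0.009]
```

View pics/laid.png

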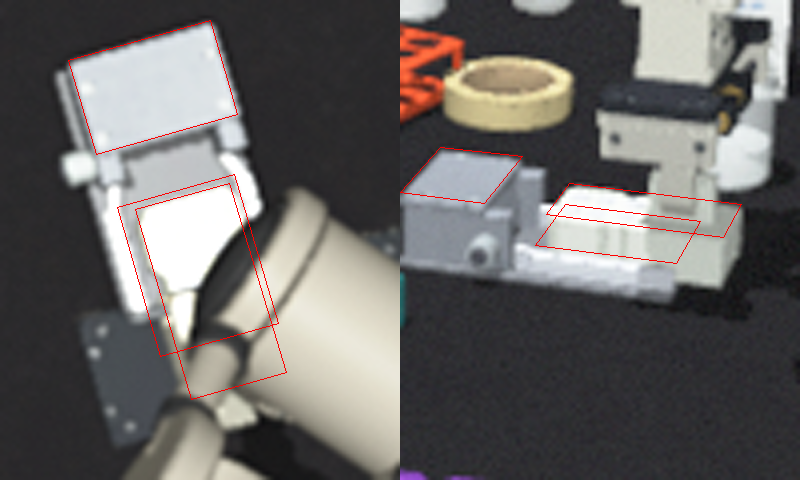

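```bash

python3 -m pendant '[0,0,0.04,0,0,0,1, 0,0,0.03,0,0,0,1, 0,0,0,0,0,0,1]'
python3 -m pendant '[0.1,0,0,0,0,0,1, 0.2,0,0,0,0,0,1, 0.2,0,0,0,0,0,1, 0.1,0,0,0,0,0,1, 0,0,0,0,0,0,1]'
python3 go.py 550.6 -191.6 45.5 0.298
```

```text
time: 11.9
tool_pos: [475.3, -214.8, 45.4]
tcp_rot: [3.141, -0.0, 0.299]
contact_force: [-0.8, 0.3, 3.8]
grip_width: 13.6
finger_force: 29.9
time: 12.4
tool_pos: [492.9, -209.6, 45.4]
tcp_rot: [3.141, -0.0, 0.299]
contact_force: [-1.0, 0.4, 5.1]
grip_width: 14.0
finger_force: 30.0
t 12.4 pos [ 492.9 -209.6   45.4] rot [ 3.141 -0.     0.299] F [-1.   0.4  5.1] M [0.07 0.28 0.07] w 14.0 q [-0.55  0.57  1.72 -0.    0.85  0.73] 
units [ 2.016e+00 -8.000e-03 -2.000e-03] [ 0.013 -0.007  0.013]
```

```bash

python3 -m pendant '[0.1,0,0,0,0,0,1, 0.1,0,0,0,0,0,1,0.1,0,0,0,0,0,1,0,0,0,0,0,0,1]'; python3 go.py 550.6 -191.6 45.5 0.298
python3 -m pendant '[0.1,0,0,0,0,0,1, 0.1,0,0,0,0,0,1,0,0,0,0,0,0,1]'
python3 go.py 550.6 -191.6 45.5 0.298
```

```text
time: 12.8
tool_pos: [501.3, -207.0, 45.4]
tcp_rot: [3.141, -0.0, 0.299]
contact_force: [-1.7, -0.2, 4.3]
grip_width: 13.6
finger_force: 30.0
t 12.8 pos [ 501.3 -207.    45.4] rot [ 3.141 -0.     0.299] F [-1.7 -0.2  4.3] M [0.02 0.44 0.09] w 13.6 q [-0.53  0.58  1.7  -0.    0.86  0.74] 
units [ 1.722 -0.007 -0.002] [ 0.011 -0.004  0.012]
time: 13.1
tool_pos: [507.0, -205.2, 45.4]
tcp_rot: [3.141, -0.0, 0.299]
contact_force: [-1.2, -0.2, 5.0]
grip_width: 13.9
finger_force: 30.0
t 13.1 pos [ 507.  -205.2   45.4] rot [ 3.141 -0.     0.299] F [-1.2 -0.2  5. ] M [ 0.01  0.37 -0.04] w 13.9 q [-0.52  0.59  1.68 -0.    0.87  0.75] 
units [ 1.523 -0.006 -0.002] [ 0.011 -0.003  0.012]
```

```bash

python3 -m pendant '[0.1,0,0,0,0,0,1, 0.1,0,0,0,0,0,1,0.1,0,0,0,0,0,1,0,0,0,0,0,0,1]'; python3 go.py 550.6 -191.6 45.5 0.298
python3 -m pendant '[0.1,0,0,0,0,0,1, 0.1,0,0,0,0,0,1,0,0,0,0,0,0,1]'
python3 go.py 550.6 -191.6 45.5 0.298
```

```text
time: 13.5
tool_pos: [515.1, -203.5, 45.5]
tcp_rot: [3.14, 0.001, 0.299]
contact_force: [-5.8, -4.0, 5.8]
grip_width: 14.0
finger_force: 29.9
t 13.5 pos [ 515.1 -203.5   45.5] rot [3.14e+00 1.00e-03 2.99e-01] F [-5.8 -4.   5.8] M [-0.67  0.72 -0.11] w 14.0 q [-0.51  0.6   1.66 -0.    0.88  0.76] 
units [ 1.246 -0.031 -0.003] [0.024 0.012 0.01 ]
time: 13.8
tool_pos: [520.7, -201.6, 45.4]
tcp_rot: [3.14, 0.001, 0.298]
contact_force: [-4.4, -3.7, 6.7]
grip_width: 13.6
finger_force: 29.9
t 13.8 pos [ 520.7 -201.6   45.4] rot [3.14e+00 1.00e-03 2.98e-01] F [-4.4 -3.7  6.7] M [-0.57  0.85 -0.17] w 13.6 q [-0.51  0.61  1.65 -0.    0.89  0.77] 
units [ 1.052 -0.025 -0.003] [0.017 0.014 0.004]
```

```bash

python3 -m pendant '[0.15,0,0,0,0,0,1, 0.15,0,0,0,0,0,1,0.15,0,0,0,0,0,1,0.1,0,0,0,0,0,1,0,0,0,0,0,0,1]'; python3 go.py 550.6 -191.6 45.5 0.298
python3 -m pendant '[0.1,0,0,0,0,0,1, 0.1,0,0,0,0,0,1,0,0,0,0,0,0,1]'
python3 go.py 550.6 -191.6 45.5 0.298
```

```text
time: 14.3
tool_pos: [536.8, -196.8, 45.5]
tcp_rot: [3.14, 0.0, 0.299]
contact_force: [-4.0, -4.1, 5.5]
grip_width: 14.0
finger_force: 29.9
t 14.3 pos [ 536.8 -196.8   45.5] rot [3.14  0.    0.299] F [-4.  -4.1  5.5] M [-0.6   0.64 -0.1 ] w 14.0 q [-0.48  0.62  1.61 -0.    0.91  0.79] 
units [ 0.491 -0.031 -0.001] [0.023 0.007 0.007]
time: 14.6
tool_pos: [542.5, -195.1, 45.5]
tcp_rot: [3.14, 0.0, 0.299]
contact_force: [-3.8, -3.9, 5.0]
grip_width: 13.5
finger_force: 29.9
t 14.6 pos [ 542.5 -195.1   45.5] rot [3.14  0.    0.299] F [-3.8 -3.9  5. ] M [-0.58  0.52 -0.11] w 13.5 q [-0.48  0.63  1.6  -0.    0.91  0.8 ] 
units [ 0.291 -0.032 -0.001] [0.024 0.005 0.007]
```

Est. 8 mm to go; small steps, watching for the stop.

```bash

python3 -m pendant '[0.1,0,0,0,0,0,1,0.05,0,0,0,0,0,1,0,0,0,0,0,0,1]' | grep -E "pos|contact"
python3 -m pendant '[0.07,0,0,0,0,0,1,0,0,0,0,0,0,1]'| grep -E "pos|contact"
python3 -m pendant '[0.07,0,0,0,0,0,1,0,0,0,0,0,0,1]'| grep -E "pos|contact"
python3 go.py 550.6 -191.6 45.5 0.298
```

```text
tool_pos: [547.3, -193.6, 45.5]
contact_force: [-1.5, -2.8, 4.8]
tool_pos: [549.9, -192.6, 45.5]
contact_force: [0.5, -1.5, 4.3]
tool_pos: [551.3, -192.0, 45.5]
contact_force: [-1.2, -4.6, 7.4]
t 15.3 pos [ 551.3 -192.    45.5] rot [ 3.14e+00 -1.00e-03  2.99e-01] F [-1.2 -4.6  7.4] M [-0.62  0.36 -0.08] w 14.0 q [-0.47  0.64  1.57 -0.    0.93  0.81] 
units [-0.017 -0.02  -0.001] [ 0.022 -0.007  0.012]
```

```bash

for i in 1; do python3 -m pendant '[0.05,0,0,0,0,0,1,0,0,0,0,0,0,1]'| grep -E "pos|contact"; done
python3 -m pendant '[0.05,0,0,0,0,0,1,0,0,0,0,0,0,1]'| grep -E "pos|contact"
```

```text
tool_pos: [551.3, -192.0, 45.5]
contact_force: [-6.5, -6.5, 8.8]
tool_pos: [551.4, -192.0, 45.4]
contact_force: [-12.3, -8.8, 12.2]
```

```bash

python3 -m pendant '[-0.06,0,0,0,0,0,1,0,0,0,0,0,0,1,0,0,0,0,0,0,-0.3,0,0,0,0,0,0,-0.3,0,0,0,0,0,0,-0.3,0,0,0,0,0,0,-0.3]'
python3 -m pendant '[0,0,-0.3,0,0,0,-0.3,0,0,-0.7,0,0,0,-0.3,0,0,-1,0,0,0,-0.3,0,0,-1,0,0,0,-0.3,-1,0,-0.5,0,0,0,-0.3,-1,0,0,0,0,0,-0.3,-1,0,0,0,0,0,-0.3,-0.5,1,0,0,0,0,-0.3,0,1,0,0,0,0,-0.3,0,1,0,0,0,0,-0.3,0,0,0,0,0,0,-0.3]'
python3 - <<'E'
from fit import *
ims={c:capture(c) for c in("top","scene")}
e=[575.5,-184,.298]
for t,z in (("fin",61),("cartridge",6)):
    for c in ims:
        for r in pinpoint(c,t):
            w=onz(c,r["location"],z)
            if w[1]<-120: print(t,c,round(r["score"],2),w)
print("fin expected",551.4-1,-192)
tiles=[]
for c in ims:
    x,y=np.int32(proj(c,[560,-190,20]))
    tiles.append(cv2.resize(ims[c][y-60:y+60,x-50:x+50],None,fx=4,fy=4,interpolation=cv2.INTER_CUBIC))
cv2.imwrite("pics/end.png",np.hstack(tiles)[:,:,::-1])
E
```

```text
time: 16.3
tool_pos: [552.0, -190.6, 44.5]
tcp_rot: [-3.141, 0.0, 0.299]
contact_force: [0.1, -0.3, -0.1]
grip_width: 41.1
finger_force: 0.0
time: 17.4
tool_pos: [478.8, -311.3, 150.6]
tcp_rot: [3.139, -0.001, 0.296]
contact_force: [0.7, 0.8, 1.0]
grip_width: 59.4
finger_force: 0.0
fin top 0.83 [ 552.7 -191.2   61. ]
fin scene 0.75 [ 547.4 -190.8   61. ]
cartridge top 0.76 [ 572.9 -184.3    6. ]
cartridge scene 0.67 [ 569.8 -163.8    6. ]
cartridge scene 0.2 [ 551.  -150.8    6. ]
fin expected 550.4 -192
```

View pics/end.png

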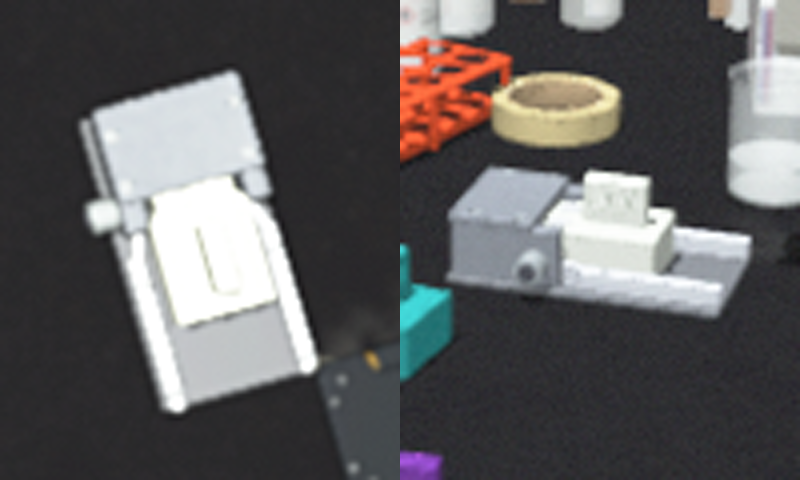

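The picture shows the cartridge under the roof, with its fin about where it should be when home and the arm clear of it. The force trace showed the click and then the stop.

```bash
python3 -c "
from plant import *
print(close_job())"
```

```text
the job is handed in; nothing more can be done
None
```

I handed the job in with the cartridge in the dock, pushed under the roof to the end stop, let go and the arm moved clear; the push force dropped as the ball clicked in and then rose at the stop, but no verdict came back.

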